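# Bring the trolley wheel's valve to the top

## Robot

A 6-joint arm with a two-finger parallel gripper is mounted at the origin on the work surface. World frame = base frame: x ahead of the robot, y to its left, z up, the work surface at z = 0. Lengths are in mm, angles in degrees, forces in N, time in s.
With the tool pointing down it reaches from about 325 to 775 mm from the base axis. Payload 5.5 kg.
Tool frame: the origin (TCP) lies on the centre line of the jaws, within the pads' length; the fingertips stand 11 mm ahead of it and the grasp point (between the pads) lies 8 mm behind it (tcp_to_tips is the z of the fingertips in the tool frame, in mm); z points along the fingers, y is the direction in which the jaws open and shut (so a half turn about z gives the same grasp; the last joint's range is limited). The gripper opens to 85 mm and grips with 20 to 120 N. Pads are 22 mm wide; open, the fingers measure 114 mm over their backs; the gripper's body (76 mm by 85 mm) begins 54 mm behind the grasp point. The pads swing forward as they close: fully open they stand 13 mm farther back than shut.
Start: joints at [64.991, 5.22, 70.514, -0, 104.267, -3.249], TCP at [222.446, 557.256, 242.275] pointing down, gripper open.
Joint ranges: [-164.24, 164.24], [-49.07, 125.15], [9.68, 141.18], [-86.29, 266.29], [3.28, 154.24], [-151.56, 151.56]. Speed limits (degrees/s): [147.25, 147.25, 172.46, 180, 180, 180].

## Interface

Orientations are given as a 3x3 rotation matrix whose columns are the frame's x, y, z axes.
In Python, from station import sense, snapshot, camera_model, sign_off, tcp_to_tips gives the robot as it stands.
- The arm moves only by the shell command python3 -m creep 'ROWS' [OPENING]. ROWS is JSON, a list of rows, each a list of 2 entries, a list of its own where there are three numbers: the shift along the tool's x, y, z in units of 100 mm (1.0 is 100 mm), then the turn, a rotation vector about the tool's x, y, z in units of 90 degrees (1.0 is 90 degrees). In form: [[[x, y, z], [ax, ay, az]], ...]. A call has 1 to 20 rows; each row shifts and turns the pose as measured when the row begins, along the tool's axes as they then stand; what a row does not reach is not made up. A row lasts 1/8 s, in which the tool goes at most 62.5 mm and 10.7 degrees, less where a joint would pass 70% of its speed; a pose out of reach is approached as far as the arm can. A call with a number of a shift or a turn outside -1 to 1 is refused whole. A call with a gripper value outside its range is refused whole. OPENING is the closure in counts, from 0 (fully open) to 255 (shut), set as the call begins (- or left out, the last holds). The fingers move at their own pace and stop on an object; the grip force is fixed at half the most. Time passes only in rows, so rows that do not move let the fingers close. It gives the time, the measured TCP pose, the force and the opening at its end, in the units of the state.
- sense(): the state, without advancing time (a new reading comes with each control period).
- snapshot(name): name is "scene" or "top"; returns the picture (420x560x3 uint8, red, green, blue); there is no depth.
- camera_model(name): a dict with "fx", "fy", "cx", "cy" (pixels), "R" (3x3) and "t" (3): a world point X has camera coordinates R X + t. Camera axes: x right, y down, z forward; pixel columns grow to the right and rows downward; lengths in mm; the calibration is good to about 2 mm. A picture is of the moment at which its call begins. camera_model takes no time and is no camera call.
- sign_off(): hands the job in, once; it reports no verdict.
The state is a dict: "time": time; "joint_pos": joint angles; "joint_vel": joint speeds; "effort": joint torques, N m; "tcp_pos": TCP position; "tcp_rot": TCP orientation; "contact_force": force on the tool from outside, world axes, zero at the start; "torque": the same for the moment, N m; "width": finger opening in mm.
Only numpy, scipy, OpenCV 4.12 (cv2) and the standard library are available. Lean on these libraries where they do the work, as an engineer would, in place of code of your own. Each camera call takes 0.05 s, during which the arm holds its last target.

## Task

The trolley wheel on the plywood stand is to be pumped up: push its spokes with the closed fingertips, one spoke after another, to turn the wheel until the valve stem is at the very top of the wheel, straight up from the axle, and leave it at rest there. Push gently and only on the spokes, never pinch them, push on the tyre or push on the valve stem, and leave everything else where it is.

Things in the scene. Friction and masses are not known exactly. Their poses are not given: they have to be found in the camera images.
- stand: Plywood wheel stand, fixed. Origin on the table straight under the axle; x level, away from the robot's side, y left seen from the robot, z up. The wheel leans back on it like a lectern, its disc 40 degrees from the table, face towards the robot and up: the axle rises towards the robot along (-0.643, 0, 0.766), the disc's up-slope direction is (0.766, 0, 0.643), in stand axes.
- base_top (a point): Top of the stand's base board under the axle, 18 mm above the table. The board is 390 mm in the stand's x (from -215 to +175 mm) by 400 mm in y. Behind the hub a wooden post 90 mm wide (y) carries the axle; it stays 40 mm or more behind the spokes.
- strap_mid (a point): Middle of a flat steel strap, 16 mm wide and 6 mm thick, that runs level (stand's y) across the whole wheel front over the hub, from post to post (posts at y = +-182 mm, 26 mm wide, under 200 mm high). It lies 25 mm in front of the spokes' middle, along the axle: spokes pass under it, but a finger between spokes cannot pass it and must work above it or below it.
- axle (a point): Centre of the wheel, on the axle, amid the thickness of the spokes (8 mm in front of the middle plane of tyre and rim); about 171 mm above the table. The hub is 44 mm across, its front 18 mm in front of this point; rim inside radius 98 mm; black rubber tyre 310 mm outer, 218 mm inner diameter, 46 mm thick.
- wheel: Wheel: rim, tyre and five straight aluminium spokes 14 mm wide and thick, at 36, 108, 180, 252, 324 degrees from x. Origin on the axle in the middle plane (spokes lie 1 to 15 mm in front of it); x points to the valve, z along the axle towards the robot. Turns freely both ways on a stiff bearing (0.14 Nm, 3 N at 50 mm from the axle): stays where left. The valve starts 126 to 180 degrees from the top.
- valve_mid (a point): Middle of the valve stem, 89 mm from the axle: brass, 9 mm thick, with a black cap 11 mm thick, sticking 22 mm inwards from the rim (100 to 78 mm from the axle) between two spokes; its centre line lies 6 mm behind the middle plane, 14 mm behind the spokes' middle.
- spanner: Bystander, leave alone: a steel spanner 150 mm long lying on the stand's base board in front of the wheel, handle along its x. Origin at its underside, amid its length.
- axle_nut: Bystander, leave alone: a steel nut, 26 mm across and 11 mm high, on the base board in front of the wheel. Origin at its underside.
- tape_measure: Bystander, leave alone: a black tape measure 36 x 64 x 60 mm on the rear of the base board, behind the wheel. Origin at its underside.
- screw_jar: Bystander, leave alone: a clear jar 52 mm across and 60 mm high on the rear of the base board, behind the wheel. Origin at its underside.
- bottle: Bystander, leave alone: a water bottle 64 mm across and 210 mm high, on the table to the left. Origin at its underside.
- offcut: Bystander, leave alone: a wooden offcut 60 x 110 x 30 mm, on the table to the left. Origin at its underside.
- screwdriver: Bystander, leave alone: a screwdriver 190 mm long lying on the table to the right. Origin at its underside, amid its length.

How it is judged (in metres and radians):
On the way, in this order (a step that is already met when the one before it is completed fails the run):
1. A spoke is pushed while the valve is in the lower half of the wheel ((contact force between the fingers and wheel_c0 above 0.5 N or contact force between the fingers and wheel_c1 above 0.5 N or contact force between the fingers and wheel_c2 above 0.5 N or contact force between the fingers and wheel_c3 above 0.5 N or contact force between the fingers and wheel_c4 above 0.5 N) and z of valve_mid in the frame of stand below 0.155 m).
2. A spoke is pushed while the valve is in the upper half of the wheel ((contact force between the fingers and wheel_c0 above 0.5 N or contact force between the fingers and wheel_c1 above 0.5 N or contact force between the fingers and wheel_c2 above 0.5 N or contact force between the fingers and wheel_c3 above 0.5 N or contact force between the fingers and wheel_c4 above 0.5 N) and z of valve_mid in the frame of stand above 0.17 m).
At the end, for the whole second after the job is handed in: The middle of the valve stem is at the top of the wheel, within 10 mm to either side of straight up from the axle (about 6.4 degrees), the wheel at rest (y of valve_mid in the frame of stand between -0.01 and 0.01 m and z of valve_mid in the frame of stand above 0.2 m and angular speed of wheel below 0.05 rad/s); the robot touches nothing.
It fails at once if A spoke is struck or forced (over 90 N) (contact force between the fingers and wheel_c0 above 90 N or contact force between the fingers and wheel_c1 above 90 N or contact force between the fingers and wheel_c2 above 90 N or contact force between the fingers and wheel_c3 above 90 N or contact force between the fingers and wheel_c4 above 90 N).
It fails at once if A spoke is pinched: gripped between the fingers with over 20 N ((contact force between the fingers and wheel_c0 above 20 N and distance between the grasp point and wheel_c0 below 0.017 m) or (contact force between the fingers and wheel_c1 above 20 N and distance between the grasp point and wheel_c1 below 0.017 m) or (contact force between the fingers and wheel_c2 above 20 N and distance between the grasp point and wheel_c2 below 0.017 m) or (contact force between the fingers and wheel_c3 above 20 N and distance between the grasp point and wheel_c3 below 0.017 m) or (contact force between the fingers and wheel_c4 above 20 N and distance between the grasp point and wheel_c4 below 0.017 m)).
It fails at once if The valve stem is pushed (over 2 N) (contact force between the fingers and wheel_c5 above 2 N or contact force between the fingers and wheel_c6 above 2 N).
It fails at once if The tyre is pushed (over 5 N) (contact force between the fingers and wheel_c20 above 5 N or contact force between the fingers and wheel_c21 above 5 N or contact force between the fingers and wheel_c22 above 5 N or contact force between the fingers and wheel_c23 above 5 N or contact force between the fingers and wheel_c24 above 5 N or contact force between the fingers and wheel_c25 above 5 N or contact force between the fingers and wheel_c26 above 5 N or contact force between the fingers and wheel_c27 above 5 N or contact force between the fingers and wheel_c28 above 5 N or contact force between the fingers and wheel_c29 above 5 N or contact force between the fingers and wheel_c30 above 5 N or contact force between the fingers and wheel_c31 above 5 N or contact force between the fingers and wheel_c32 above 5 N or contact force between the fingers and wheel_c33 above 5 N).
It fails at once if One of the loose things standing about is moved more than 20 mm, lifted or carried off (distance of any of spanner, axle_nut, tape_measure, screw_jar, bottle, offcut, screwdriver from where it was at the start of the episode above 0.02 m).
It also fails if it takes over 51 s, if anything falls off the work surface, if the arm or the gripper's body presses on something with over 40 N, if the wrist force passes 120 N, or if a joint passes its speed limit or range.

## Working session

There is one attempt and no reset: what is moved stays moved. The work goes in short steps, Python scripts to look and compute and a shell command to move; the robot and the scene stay as the last step left them, time stands still between calls to the robot, and variables do not carry over. Pictures are saved under pics/ and viewed, and the job is handed in when it is done.

```bash
ls; mkdir -p pics
python3 - <<'E'
from station import *
import cv2,json
for n in("scene","top"):
    cv2.imwrite(f"pics/{n}0.png",snapshot(n)[:,:,::-1]); print(n,camera_model(n))
print(sense()); print(tcp_to_tips)
E
```

```text
pics
scene {'fx': 445.6559562110804, 'fy': 445.6559562110804, 'cx': 283.74384102568314, 'cy': 210.08219021377423, 'R': array([[ 0.6411503 ,  0.76729192, -0.01376241],
       [ 0.40539808, -0.35386924, -0.84286948],
       [-0.65159703,  0.53482677, -0.53794204]]), 't': array([-344.89743958,  -96.23634837, 1728.75188207])}
top {'fx': 481.33379809483665, 'fy': 481.33379809483665, 'cx': 282.5469084010308, 'cy': 204.60563415852627, 'R': array([[ 0.00806719, -0.99991705, -0.01004066],
       [-0.98971149, -0.00654965, -0.14292751],
       [ 0.14284989,  0.01109038, -0.98968223]]), 't': array([  -8.76679737,  564.18708552, 1484.27080852])}
{'time': 0.1, 'joint_pos': array([ 6.49913736e+01,  5.25942848e+00,  7.05771910e+01, -3.41525573e-04,
        1.04267295e+02, -3.24852655e+00]), 'joint_vel': array([-0.13137025, -0.11571592, -0.15720778,  0.05519735,  0.04130122,
       -0.03158007]), 'effort': array([ 2.38938963e-03, -4.60220897e+01, -4.19215822e+01, -1.13657393e-04,
        1.07336225e-02, -1.76773216e-05]), 'tcp_pos': array([222.3305155 , 557.0223546 , 241.23551446]), 'tcp_rot': array([[-9.28743639e-01,  3.70721828e-01, -7.61493864e-04],
       [ 3.70722597e-01,  9.28742185e-01, -1.64605204e-03],
       [ 9.70040527e-05, -1.81106335e-03, -9.99998355e-01]]), 'contact_force': array([-0.0446155 ,  0.47236879, -0.40532176]), 'torque': array([ 0.01167092, -0.00744782, -0.01016916]), 'width': 85.66970073922698}
11.0
```

View pics/scene0.png

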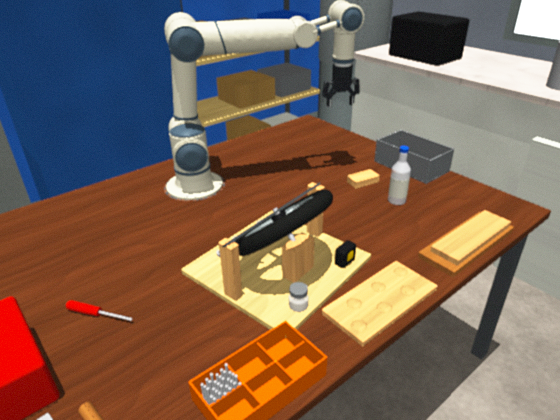

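View pics/top0.png

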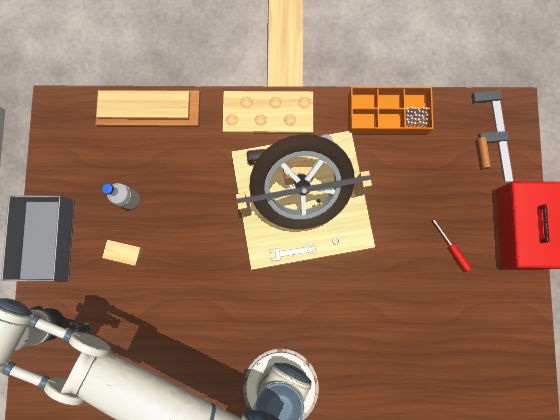

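The top view shows the wheel at about (302,185), the yellowish board turned by about 10°, and the strap running from (237,200) to (371,178). The scene camera sees the wheel from behind. I'll enlarge the top view.

```bash
cat > h.py <<'E'
import numpy as np,cv2
from station import *
def proj(n,X):
    c=camera_model(n);p=c["R"]@np.asarray(X,float)+c["t"];return np.array([c["fx"]*p[0]/p[2]+c["cx"],c["fy"]*p[1]/p[2]+c["cy"]])
def ray(n,uv):
    c=camera_model(n);d=np.array([(uv[0]-c["cx"])/c["fx"],(uv[1]-c["cy"])/c["fy"],1.]);R=c["R"];return -R.T@c["t"],R.T@d
def onplane(n,uv,p0,nn):
    o,d=ray(n,uv);return o+d*(np.dot(np.asarray(p0)-o,nn)/np.dot(d,nn))
def onz(n,uv,z): return onplane(n,uv,[0,0,z],np.array([0,0,1.]))
def crop(n,img,x0,y0,x1,y1,s,out):
    cv2.imwrite(out,cv2.resize(img[y0:y1,x0:x1,::-1],None,fx=s,fy=s,interpolation=cv2.INTER_CUBIC))
E
python3 - <<'E'
from h import *
im=cv2.imread("pics/top0.png")[:,:,::-1]
crop("top",im,226,124,382,276,5,"pics/c0.png") if 0 else crop("top",im,230,126,380,274,4,"pics/c0.png")
crop("top",im,240,126,365,236,5,"pics/c1.png")
E
```

```text
(no output)
```

View pics/c0.png

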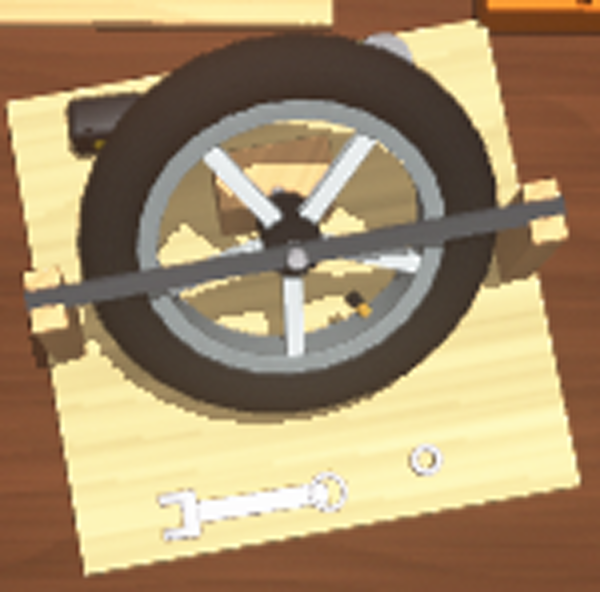

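View pics/c1.png

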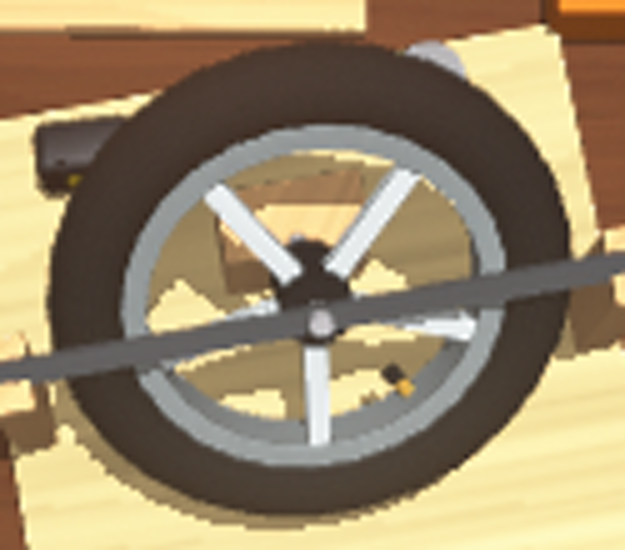

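```bash
cat >> h.py <<'E'
def refine(cor,z=18):
    return np.array([onz("top",c,z) for c in cor])
E
python3 - <<'E'
from h import *
im=cv2.imread("pics/top0.png")[:,:,::-1]
cor=[(10,100),(485,20),(580,485),(85,575)]
cor=[(a/4+230-.4,b/4+126-.4) for a,b in cor]
W=refine(cor);print(W.round(1))
for i in range(4): print(np.linalg.norm(W[i]-W[(i+1)%4]).round(1))
# axes: rear-left, rear-right, front-right, front-left
ex=((W[0]-W[3])+(W[1]-W[2]));ey=((W[0]-W[1])+(W[3]-W[2]))
a1=np.degrees(np.arctan2(ex[1],ex[0]));a2=np.degrees(np.arctan2(-ey[0],ey[1]));print("yaw",a1,a2)
yaw=np.radians((a1+a2)/2);c,s=np.cos(yaw),np.sin(yaw);Rs=np.array([[c,-s,0],[s,c,0],[0,0,1]])
o=W.mean(0)-Rs@[-20,0,0];o[2]=0;print("origin",o)
ax=o+[0,0,171];n=Rs@[-.643,0,.766];up=Rs@[.766,0,.643];left=Rs@[0,1,0]
print("axle px",proj("top",ax),"hub/strap front px",proj("top",ax+n*28), "strap ends",proj("top",ax+n*28+left*182),proj("top",ax+n*28-left*182))
# rim ellipse: gray rim front; fit inner tyre edge (r109)
uv=(400/5+240-.4,380/5+126-.4)
P=onplane("top",uv,ax-n*14,n)-ax;print("valve r",np.hypot(P@up,P@left),"ang from up toward left",np.degrees(np.arctan2(P@left,P@up)))
for nm,q in dict(s1=(212,190),s2=(410,178),s3=(470,328),s4=(318,440),s5=(165,365)).items():
    P=onplane("top",(q[0]/5+239.6,q[1]/5+125.6),ax+n*7,n)-ax;print(nm,np.hypot(P@up,P@left).round(1),np.degrees(np.arctan2(P@left,P@up)).round(1))
# tyre fit
hsv=cv2.cvtColor(im,cv2.COLOR_RGB2HSV)
E
```

```text
[[ 744.9  162.1   18. ]
 [ 814.4 -226.6   18. ]
 [ 434.2 -297.2   18. ]
 [ 360.4   94.    18. ]]
394.9
386.8
398.0
390.5
yaw 10.273801198726954 10.414072148978526
origin [608.15008569 -63.33219315   0.        ]
axle px [302.38456868 183.39990036] hub/strap front px [303.73162681 188.09529184] strap ends [240.997994   198.97675208] [366.22138013 177.25613372]
valve r 92.55147305160219 ang from up toward left -150.66354677781135
s1 92.9 32.5
s2 89.4 -43.8
s3 96.4 -114.6
s4 100.0 174.1
s5 97.5 107.5
```

The spoke angles fit a valve at about −150° (lower right as the robot sees it). The axle sits near (608,−63,171) and the stand yaw is about 10.3°. I'll work above the strap and push two spokes to the left, about 75° each. First I'll write a goal helper.

```bash
cat >> h.py <<'E'
from scipy.spatial.transform import Rotation as Ro
yaw=np.radians(10.35);c_,s_=np.cos(yaw),np.sin(yaw);Rs=np.array([[c_,-s_,0],[s_,c_,0],[0,0,1]])
ORI=np.array([608.2,-63.3,0]);ax=ORI+[0,0,171]
n=Rs@[-.6428,0,.766];up=Rs@[.766,0,.6428];left=Rs@[0,1,0]
def where():
    s=sense();d=s["tcp_pos"]+11*s["tcp_rot"][:,2]-ax
    return s,np.array([d@up,d@left,d@n])
def goal(U,L,D,psi=0):
    "tips at up U, left L, D in front of spoke middle"
    s,w=where();R=s["tcp_rot"];p=np.radians(psi)
    rho=up*np.cos(p)+left*np.sin(p);tau=-up*np.sin(p)+left*np.cos(p)
    G=np.c_[-rho,tau,-n]
    T=ax+U*up+L*left+D*n-11*(-n)
    print("t",s["time"],"tips(U,L,D)",w.round(1),"F",s["contact_force"].round(1),"width",round(s["width"],1),"j",s["joint_pos"].round(0))
    print(" shift",(R.T@(T-s["tcp_pos"])/100).round(3),"turn",(Ro.from_matrix(R.T@G).as_rotvec(degrees=True)/90).round(3),"world",(T-s["tcp_pos"]).round(0))
def vals(name="top",im=None):
    pass
E
python3 - <<'E'
from h import *
print(onz("top",(125,197),50),onz("top",(121,253),30))
goal(28,-68,130)
E
```

```text
[583.8870414  494.20169708  50.        ] [408.1276027  503.90028383  30.        ]
t 0.1 tips(U,L,D) [-167.3  679.5  217.7] F [-0.   0.5 -0.4] width 85.7 j [ 65.   5.  71.  -0. 104.  -3.]
 shift [-5.659 -5.275 -0.549] turn [-0.126 -0.433 -0.342] world [ 330. -700.   56.]
```

```bash
python3 -m creep '[[[-0.4,-0.37,-0.1],[0,0,0]],[[-0.4,-0.37,-0.1],[0,0,0]],[[-0.4,-0.37,-0.1],[0,0,0]],[[-0.4,-0.37,-0.04],[0,0,0]],[[-0.4,-0.37,-0.04],[0,0,0]],[[-0.4,-0.37,-0.04],[0,0,0]],[[-0.4,-0.37,-0.04],[0,0,0]],[[-0.4,-0.37,-0.04],[0,0,0]],[[-0.4,-0.37,0],[0,0,0]],[[-0.4,-0.37,0],[0,0,0]],[[-0.4,-0.37,0],[0,0,0]],[[-0.4,-0.37,0],[0,0,0]]]' 255; python3 -c "
from h import *
goal(28,-68,110)"
```

```text
time: 1.6
tcp_pos: [509.9, -48.8, 288.4]
tcp_rot: [[-0.931, 0.364, -0.006], [0.364, 0.931, -0.009], [0.002, -0.01, -1.0]]
contact_force: [0.6, 0.3, -0.8]
width: 0.0
t 1.6 tips(U,L,D) [ -3.7  31.8 142. ] F [ 0.6  0.3 -0.8] width 0.0 j [ -9.  -7.  78.  -1. 109. -78.]
 shift [-0.846 -0.651  0.071] turn [-0.128 -0.436 -0.336] world [ 55. -91.  -7.]
```

```bash
python3 -m creep '[[[-0.1,-0.1,-0.05],[-0.022,-0.073,-0.056]],[[-0.1,-0.1,-0.05],[-0.022,-0.073,-0.056]],[[-0.1,-0.1,0],[-0.022,-0.073,-0.056]],[[-0.1,-0.1,0],[-0.022,-0.073,-0.056]],[[-0.1,-0.1,0],[-0.022,-0.073,-0.056]],[[-0.1,-0.1,0],[-0.022,-0.073,-0.056]],[[0,0,0],[0,0,0]]]'; python3 -c "
from h import *
goal(28,-68,90)"
```

```text
time: 2.48
tcp_pos: [558.2, -123.0, 304.8]
tcp_rot: [[-0.747, -0.189, 0.638], [-0.143, 0.982, 0.124], [-0.65, 0.001, -0.76]]
contact_force: [-1.0, -0.5, -0.4]
width: 0.1
t 2.475 tips(U,L,D) [ 40.2 -49.6 130. ] F [-1.  -0.5 -0.4] width 0.1 j [ -30.  -29.  102.   26.   76. -130.]
 shift [ 0.126 -0.185  0.397] turn [0.005 0.006 0.004] world [ 19. -15. -38.]
```

```bash
python3 -m creep '[[[0.03,-0.05,0.2],[0.005,0.006,0.004]],[[0.04,-0.06,0.2],[0,0,0]],[[0.03,-0.05,0.2],[0,0,0]],[[0.03,-0.03,0.18],[0,0,0]],[[0,0,0],[0,0,0]]]'
python3 - <<'E'
from h import *
goal(28,-68,0)
im=snapshot("top");crop("top",im,240,126,365,236,5,"pics/c2.png")
im=snapshot("scene");crop("top",im,200,160,360,300,5,"pics/s2.png")
for D in (0,15,50):
  print(D,(proj("top",ax+28*up-68*left+D*n)-[240,126])*5)
E
```

```text
time: 3.1
tcp_pos: [604.3, -131.2, 229.5]
tcp_rot: [[-0.762, -0.178, 0.622], [-0.136, 0.984, 0.115], [-0.633, 0.004, -0.774]]
contact_force: [1.3, 0.6, 0.6]
width: -0.4
t 3.1 tips(U,L,D) [ 25.1 -66.1  44.2] F [1.3 0.6 0.6] width -0.4 j [ -27.  -21.  103.   25.   67. -131.]
 shift [-0.033 -0.019  0.441] turn [ 0.001 -0.008 -0.002] world [ 30.   4. -32.]
0 [422.34248681 224.922352  ]
15 [426.98233636 236.94304166]
50 [438.15063559 265.87731154]
```

View pics/c2.png

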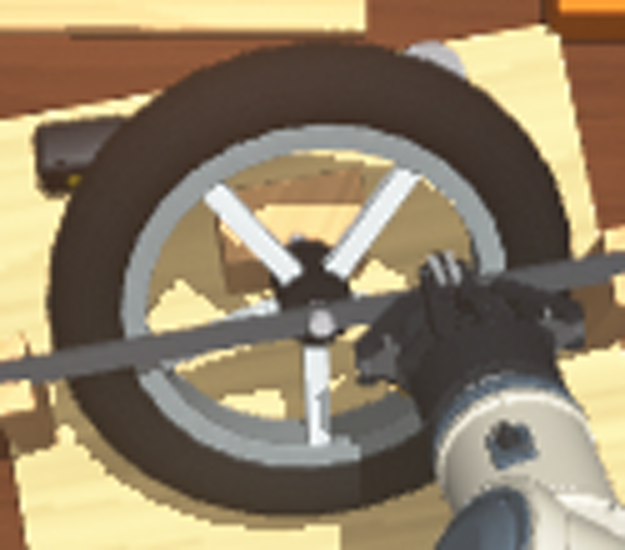

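View pics/s2.png

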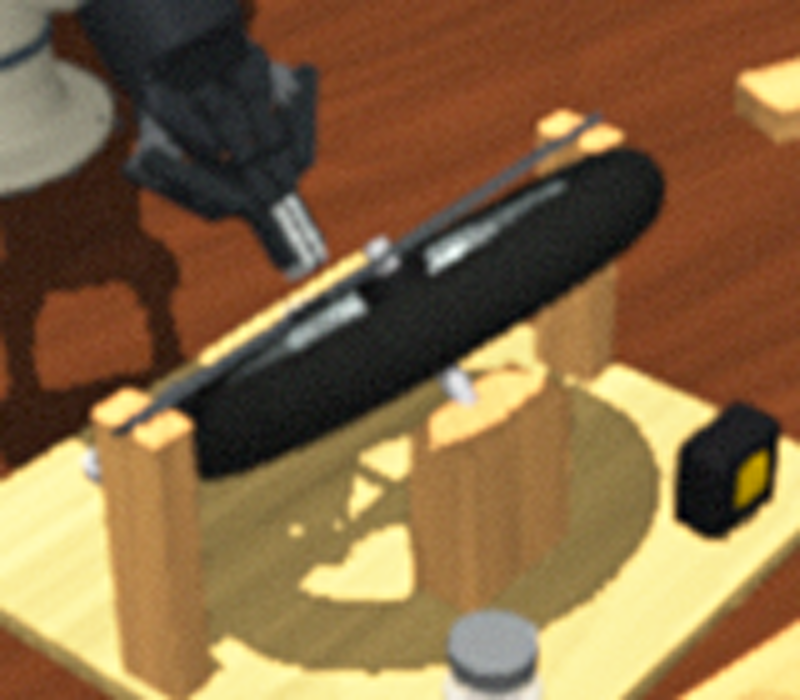

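The fingertips show at crop pixel (440,255), and I predicted (437,263), so the calibration holds. They are clear of the strap and of the spoke on their left. Going in.

```bash
python3 -m creep '[[[-0.015,-0.01,0.12],[0,-0.008,-0.002]],[[-0.015,-0.01,0.12],[0,0,0]],[[-0.005,0,0.12],[0,0,0]],[[0,0,0.08],[0,0,0]],[[0,0,0],[0,0,0]]]'
python3 - <<'E'
from h import *
goal(28,-66,-3)
im=snapshot("top");crop("top",im,240,126,365,236,5,"pics/c3.png")
E
```

```text
time: 3.82
tcp_pos: [637.6, -128.2, 201.0]
tcp_rot: [[-0.749, -0.179, 0.637], [-0.138, 0.984, 0.114], [-0.648, -0.003, -0.762]]
contact_force: [0.3, 0.4, -0.7]
width: -0.1
t 3.825 tips(U,L,D) [ 32.6 -69.1   0.9] F [ 0.3  0.4 -0.7] width -0.1 j [ -25.  -17.  103.   25.   61. -132.]
 shift [0.045 0.031 0.038] turn [-0.001  0.004  0.001] world [-2.  3. -6.]
```

View pics/c3.png

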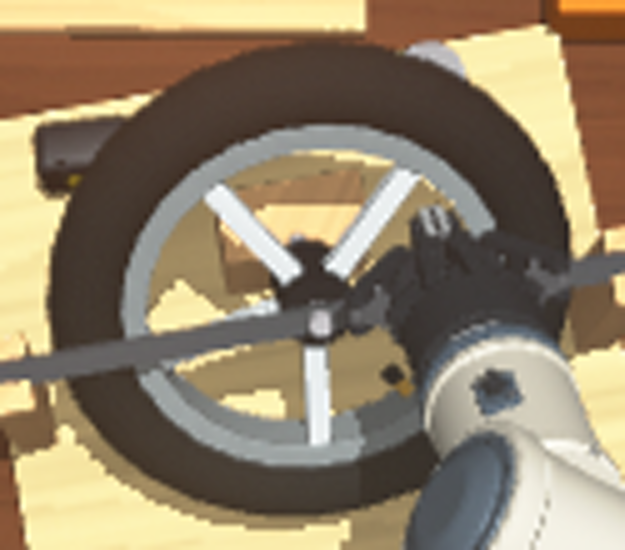

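```bash
python3 -m creep '[[[0,0.02,0.02],[0,0,0]],[[0,0.02,0.02],[0,0,0]],[[0,0.02,0],[0,0,0]],[[0,0.02,0],[0,0,0]],[[-0.005,0.02,0],[0,0,0]],[[-0.005,0.02,0],[0,0,0]],[[-0.005,0.02,0],[0,0,0]],[[-0.005,0.02,0],[0,0,0]]]'
python3 - <<'E'
from h import *
goal(40,-45,-3)
im=snapshot("top");crop("top",im,240,126,365,236,5,"pics/c4.png")
E
```

```text
time: 4.88
tcp_pos: [639.0, -112.7, 201.4]
tcp_rot: [[-0.747, -0.177, 0.64], [-0.139, 0.984, 0.11], [-0.65, -0.007, -0.76]]
contact_force: [1.1, -2.9, -0.6]
width: -0.0
t 4.875 tips(U,L,D) [ 36.  -54.2  -1.5] F [ 1.1 -2.9 -0.6] width -0.0 j [ -23.  -17.  104.   24.   60. -130.]
 shift [-0.041  0.091  0.015] turn [-0.005  0.006  0.001] world [ 2. 10.  1.]
```

View pics/c4.png

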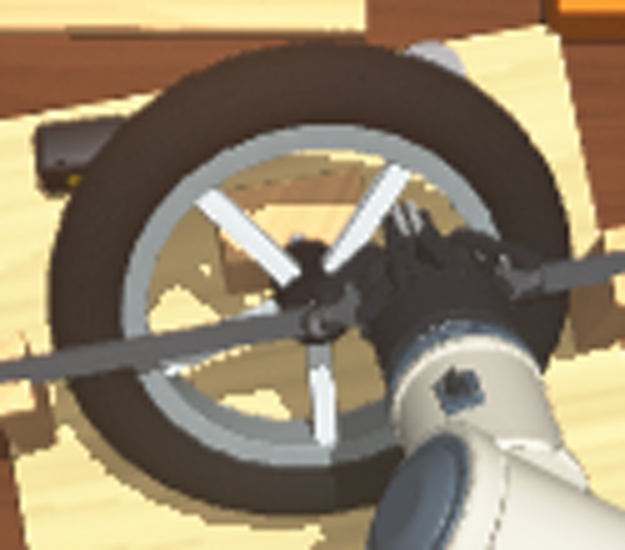

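```bash
python3 -m creep '[[[-0.005,0.025,0.01],[-0.005,0.006,0]],[[-0.005,0.025,0.01],[0,0,0]],[[-0.005,0.025,0],[0,0,0]],[[-0.005,0.025,0],[0,0,0]],[[-0.005,0.025,0],[0,0,0]],[[-0.005,0.025,0],[0,0,0]],[[0,0.025,0],[0,0,0]],[[0,0.025,0],[0,0,0]],[[0,0.025,0],[0,0,0]],[[0,0.025,0],[0,0,0]]]'
python3 - <<'E'
from h import *
goal(40,-10,-3)
im=snapshot("top");crop("top",im,240,126,365,236,5,"pics/c5.png")
E
```

```text
time: 6.18
tcp_pos: [638.7, -86.1, 203.5]
tcp_rot: [[-0.752, -0.181, 0.634], [-0.14, 0.983, 0.115], [-0.644, -0.002, -0.765]]
contact_force: [2.5, -3.4, 0.8]
width: 0.2
t 6.175 tips(U,L,D) [ 40.8 -28.   -2.8] F [ 2.5 -3.4  0.8] width 0.2 j [ -20.  -18.  104.   22.   60. -126.]
 shift [0.007 0.18  0.002] turn [-0.     0.001  0.001] world [-4. 18. -1.]
```

View pics/c5.png

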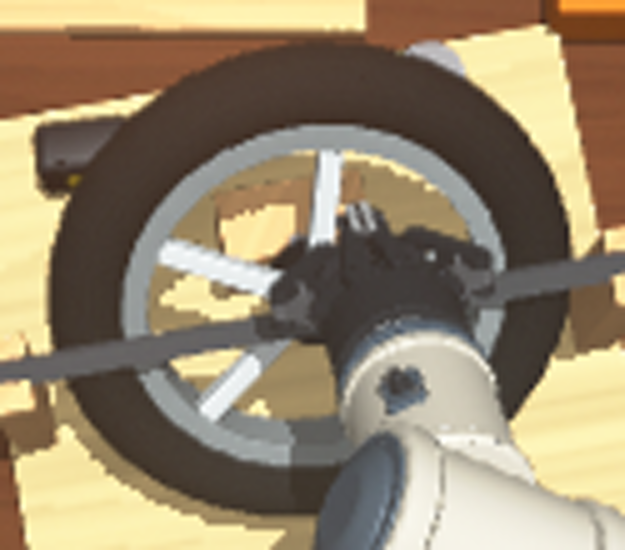

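```bash
python3 -m creep '[[[0,0.025,0],[0,0,0]],[[0,0.025,0],[0,0,0]],[[0,0.025,0],[0,0,0]],[[0,0.025,0],[0,0,0]],[[0,0.025,0],[0,0,0]],[[0,0.025,0],[0,0,0]],[[0,0.025,0],[0,0,0]],[[0,0.025,0],[0,0,0]],[[0,0.025,0],[0,0,0]],[[0,0.025,0],[0,0,0]],[[0,0.02,0],[0,0,0]],[[0,0.015,0],[0,0,0]]]'
python3 - <<'E'
from h import *
goal(40,-10,-3)
im=snapshot("top");crop("top",im,240,126,365,236,5,"pics/c6.png")
E
```

```text
time: 7.72
tcp_pos: [633.2, -56.5, 203.6]
tcp_rot: [[-0.752, -0.181, 0.634], [-0.14, 0.983, 0.114], [-0.644, -0.003, -0.765]]
contact_force: [-0.4, -4.2, 0.2]
width: 0.2
t 7.725 tips(U,L,D) [40.7  2.2 -2.6] F [-0.4 -4.2  0.2] width 0.2 j [ -17.  -21.  106.   20.   60. -122.]
 shift [ 0.007 -0.122  0.004] turn [-0.001  0.001  0.002] world [  2. -12.  -1.]
```

View pics/c6.png

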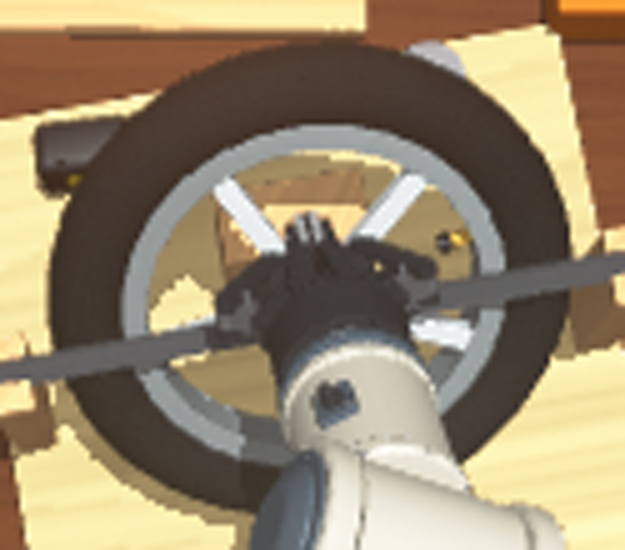

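The pushed spoke is now at about +31° and the next one at about −43° (412,180). The valve at (450,242) is around −78°. I'll push about 12° further, which gives a roomier entry for the next spoke.

```bash
python3 -m creep '[[[0,0.025,0],[0,0,0]],[[0,0.025,0],[0,0,0]],[[0,0.025,0],[0,0,0]],[[0,0.02,0],[0,0,0]],[[0,0.015,0],[0,0,0]],[[0,-0.03,0],[0,0,0]],[[0,-0.05,-0.1],[0,0,0]],[[0,-0.02,-0.2],[0,0,0]],[[0,0,-0.2],[0,0,0]],[[0,-0.1,0],[0,0,0]],[[0,-0.15,0],[0,0,0]],[[0,-0.15,0],[0,0,0]],[[0,-0.15,0],[0,0,0]],[[0,0,0],[0,0,0]]]'
python3 - <<'E'
from h import *
goal(35,-48,0)
im=snapshot("top");crop("top",im,240,126,365,236,5,"pics/c7.png")
E
```

```text
time: 9.52
tcp_pos: [610.0, -118.2, 239.5]
tcp_rot: [[-0.756, -0.184, 0.629], [-0.139, 0.983, 0.12], [-0.64, 0.003, -0.768]]
contact_force: [-0.3, 0.1, -0.2]
width: 0.3
t 9.525 tips(U,L,D) [ 37.8 -54.3  46.7] F [-0.3  0.1 -0.2] width 0.3 j [ -26.  -21.  103.   25.   67. -130.]
 shift [0.026 0.061 0.467] turn [ 0.003 -0.002  0.001] world [ 26.  11. -38.]
```

View pics/c7.png

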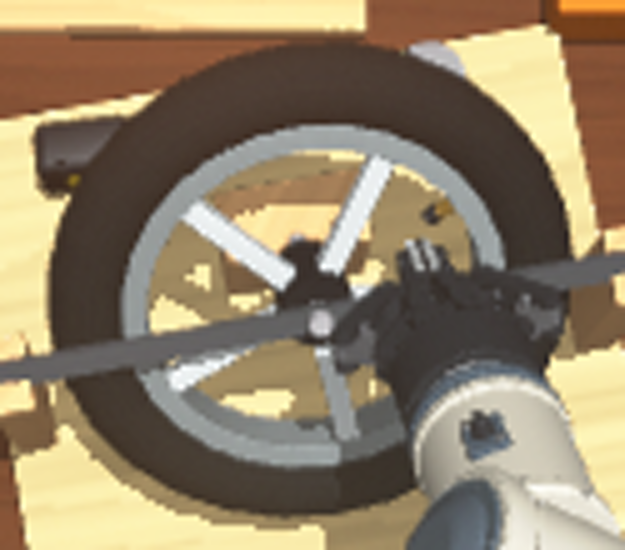

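Run:
```python
from h import *
for q,d in (((380,163),7),((188,210),7),((437,212),-14)):
    P=onplane("top",(q[0]/5+239.6,q[1]/5+125.6),ax+n*d,n)-ax;print(np.hypot(P@up,P@left).round(1),np.degrees(np.arctan2(P@left,P@up)).round(1), P@up,P@left)
for a in [(35,-48,0),(35,-52,0)]:
    print((proj("top",ax+a[0]*up+a[1]*left)-[239.6,125.6])*5)
```

```text
89.7 -30.8 77.06991144566513 -45.953582552288964
94.4 43.5 68.45668995303151 65.04718720967301
83.1 -69.9 28.631800230804068 -78.0534495410597
[388.99280617 222.18928165]
[395.83969301 221.00426403]
```

The spokes are at −31° and +43.5° and the valve is near −68°, as planned. Entering at U=36, L=−50.

```bash
python3 -m creep '[[[0.01,0.02,0.12],[0.003,-0.002,0]],[[0.005,0.02,0.12],[0,0,0]],[[0,0.01,0.12],[0,0,0]],[[0,0,0.1],[0,0,0]],[[0,0,0],[0,0,0]]]'
python3 - <<'E'
from h import *
goal(38,-45,-2)
im=snapshot("top");crop("top",im,240,126,365,236,5,"pics/c8.png")
E
```

```text
time: 10.2
tcp_pos: [638.5, -104.6, 198.9]
tcp_rot: [[-0.755, -0.184, 0.63], [-0.14, 0.983, 0.119], [-0.641, 0.001, -0.768]]
contact_force: [-0.5, -0.1, -0.6]
width: 0.1
t 10.2 tips(U,L,D) [ 35.1 -46.   -4. ] F [-0.5 -0.1 -0.6] width 0.1 j [ -23.  -17.  104.   24.   61. -129.]
 shift [-0.029  0.011 -0.02 ] turn [ 0.002 -0.001  0.001] world [1. 1. 3.]
```

View pics/c8.png

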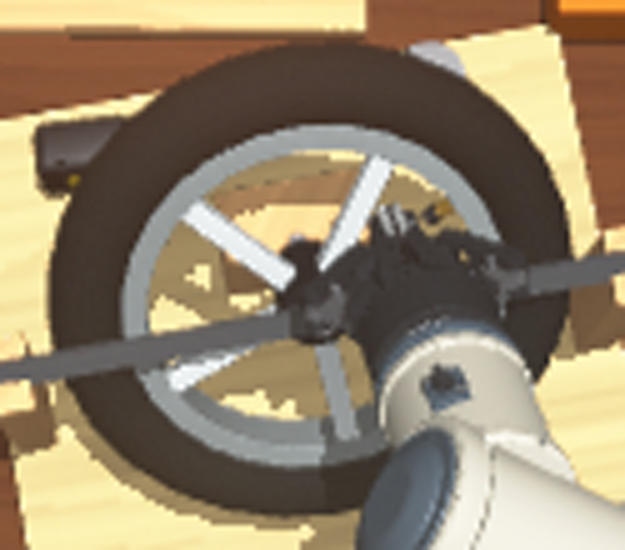

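```bash
python3 -m creep '[[[-0.01,0.015,-0.01],[0,0,0]],[[-0.01,0.015,-0.01],[0,0,0]],[[-0.01,0.02,0],[0,0,0]],[[-0.01,0.02,0],[0,0,0]],[[-0.01,0.025,0],[0,0,0]],[[0,0.025,0],[0,0,0]],[[0,0.025,0],[0,0,0]],[[0,0.025,0],[0,0,0]],[[0,0.025,0],[0,0,0]],[[0,0.025,0],[0,0,0]],[[0,0.025,0],[0,0,0]],[[0,0.025,0],[0,0,0]],[[0,0.025,0],[0,0,0]],[[0,0.025,0],[0,0,0]],[[0,0.025,0],[0,0,0]],[[0,0.02,0],[0,0,0]],[[0,0.015,0],[0,0,0]],[[0,0.01,0],[0,0,0]]]'
python3 - <<'E'
from h import *
goal(40.7,5,-2)
im=snapshot("top");crop("top",im,240,126,365,236,5,"pics/c9.png")
E
```

```text
time: 12.5
tcp_pos: [635.1, -66.0, 209.3]
tcp_rot: [[-0.749, -0.18, 0.637], [-0.14, 0.984, 0.112], [-0.647, -0.005, -0.762]]
contact_force: [2.0, -3.8, 0.1]
width: -0.2
t 12.5 tips(U,L,D) [44.6 -7.5  1.6] F [ 2.  -3.8  0.1] width -0.2 j [ -18.  -20.  105.   21.   60. -123.]
 shift [0.038 0.125 0.035] turn [-0.003  0.004  0.002] world [-3. 12. -5.]
```

View pics/c9.png

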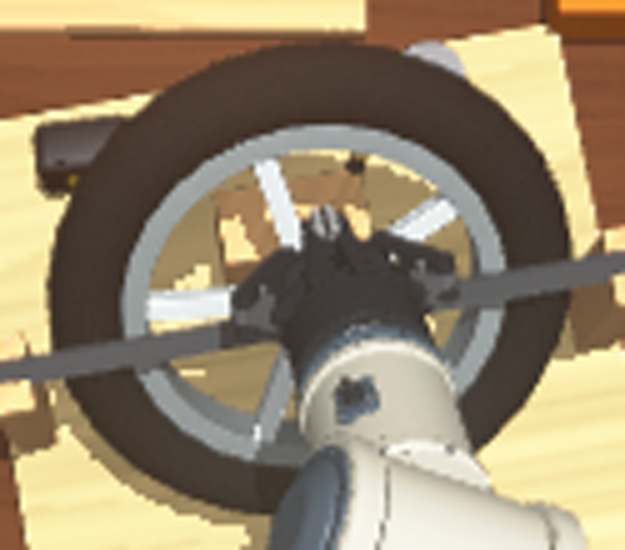

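```bash
python3 -m creep '[[[0.01,0.02,0.01],[-0.003,0.004,0.002]],[[0.01,0.02,0.01],[0,0,0]],[[0.005,0.015,0.01],[0,0,0]],[[0,0.015,0],[0,0,0]],[[0,0.01,0],[0,0,0]],[[0,0,0],[0,0,0]]]'
cat >> h.py <<'E'
def ang(im):
    "spoke angles (mod 72) from bright spoke pixels, by annulus in spoke-front plane"
    g=cv2.cvtColor(im,cv2.COLOR_RGB2HSV).astype(int); out=[]
    A=np.radians(np.arange(-180,180,.5)); res=[]
    for a in A:
        v=[]
        for r in (60,65,70,75,80,85,90):
            u=proj("top",ax+7*n+r*(np.cos(a)*up+np.sin(a)*left)); p=g[int(round(u[1])),int(round(u[0]))]
            v.append(p[2]>185 and p[1]<40)
        res.append(sum(v))
    return np.degrees(A),np.array(res)
E
python3 - <<'E'
from h import *
goal(40.7,5,-2)
im=snapshot("top");crop("top",im,240,126,365,236,5,"pics/c10.png")
A,r=ang(im)
i=np.where(r>=4)[0]
for g in np.split(i,np.where(np.diff(i)>3)[0]+1):
    if len(g): print(A[g[0]],A[g[-1]],"mean",np.average(A[g],weights=r[g]).round(1))
for a in(-5,0,5):
  a=np.radians(a);print("valve target px",(proj("top",ax-14*n+89*(np.cos(a)*up+np.sin(a)*left))-[239.6,125.6])*5)
E
```

```text
time: 13.3
tcp_pos: [633.7, -57.8, 207.3]
tcp_rot: [[-0.753, -0.18, 0.633], [-0.138, 0.984, 0.116], [-0.644, -0.001, -0.765]]
contact_force: [-1.8, -2.2, 4.2]
width: -0.1
t 13.3 tips(U,L,D) [43.3  0.8  0.1] F [-1.8 -2.2  4.2] width -0.1 j [ -17.  -21.  105.   20.   60. -122.]
 shift [0.026 0.042 0.021] turn [-0.     0.001  0.001] world [-1.  4. -3.]Traceback (most recent call last):
  File "<stdin>", line 4, in <module>
  File "h.py", line 38, in ang
    u=proj("top",ax+7*n+r*(np.cos(a)*up+np.sin(a)*left)); p=g[int(round(u[1])),int(round(u[0]))]
  File "h.py", line 4, in proj
    c=camera_model(n);p=c["R"]@np.asarray(X,float)+c["t"];return np.array([c["fx"]*p[0]/p[2]+c["cx"],c["fy"]*p[1]/p[2]+c["cy"]])
ValueError: time passes only in moves, steps and waits
```

View pics/c10.png

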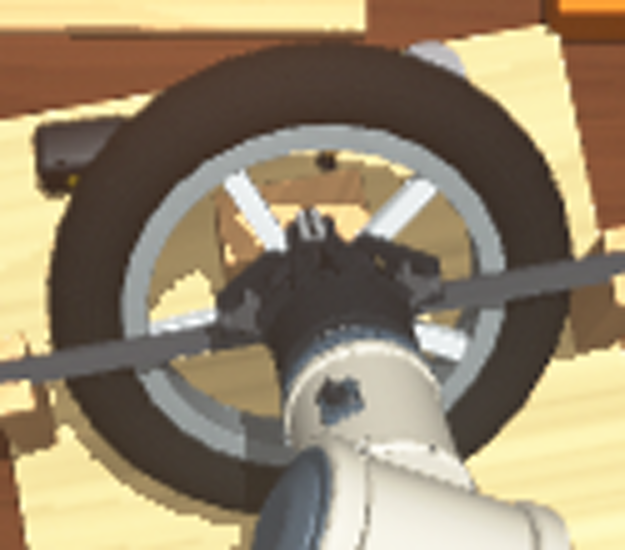

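```bash
sed -i 's/^from station import \*/from station import *\nimport functools\n_cm=camera_model\ncamera_model=functools.lru_cache(None)(_cm)/' h.py
cat > m.py <<'E'
from h import *
import sys
im=snapshot("top");cv2.imwrite(sys.argv[1]+"f.png",im[:,:,::-1]);crop("top",im,240,126,365,236,5,sys.argv[1]+".png")
goal(40.7,5,-2)
A,r=ang(im)
i=np.where(r>=4)[0]
for g in np.split(i,np.where(np.diff(i)>3)[0]+1):
    if len(g): print(A[g[0]],A[g[-1]],"mean",np.average(A[g],weights=r[g]).round(1))
for a in(-10,-5,0,5):
  a=np.radians(a);print("valve px",(proj("top",ax-14*n+89*(np.cos(a)*up+np.sin(a)*left))-[239.6,125.6])*5)
# tyre+rim outline: dark mask ellipse centre check
E
python3 m.py pics/c11
```

```text
t 13.4 tips(U,L,D) [43.4  0.8  0.1] F [-0.4 -2.7  3.8] width -0.0 j [ -17.  -21.  105.   20.   60. -122.]
 shift [0.026 0.042 0.021] turn [-0.     0.001  0.001] world [-1.  4. -3.]
-165.0 -135.0 mean -150.2
-127.50000000000001 -118.00000000000001 mean -122.5
-57.00000000000001 -44.5 mean -50.4
19.0 28.500000000000004 mean 23.8
88.5 93.5 mean 91.0
161.0 162.5 mean 161.7
valve px [319.31780211 139.48181888]
valve px [305.76579348 140.18730528]
valve px [292.2423898  141.97401746]
valve px [278.8611034  144.82765427]
```

Run:
```python
from h import *
t=np.radians(np.arange(0,360,1))
for r,D in ((109,0),(109,5),(109,10),(107,10),(155,-8)):
    q=np.array([(proj("top",ax+D*n+r*(np.cos(a)*up+np.sin(a)*left))-[239.6,125.6])*5 for a in t])
    print(r,D,"L",q[:,0].min(),"R",q[:,0].max(),"T",q[:,1].min(),"B",q[:,1].max())
P=lambda q,d:onplane("top",(q[0]/5+239.6,q[1]/5+125.6),ax+n*d,n)-ax
for d in (-14,-10):
    p=P((326,160),d);print(p@up,p@left,np.degrees(np.arctan2(p@left,p@up)))
```

```text
109 0 L 127.01135682939352 R 498.50785528030895 T 117.58352775629973 B 447.07007576824867
109 5 L 127.63379054518211 R 500.2484032417361 T 121.34508414233508 B 451.50534977821167
109 10 L 128.2600508291999 R 501.99952780144326 T 125.13055294515922 B 455.96664036035094
107 10 L 131.73525384780433 R 498.6046508819909 T 128.41778947319753 B 453.1638898999979
155 -8 L 46.65188677804693 R 572.8602480480599 T 35.227674715873434 B 503.01423520908116
74.11011325454936 -17.748655562003407 -13.468118632660417
76.12679263835649 -17.40456797209782 -12.877975766856336
```

The tyre and rim extents (observed centre column 314.5, predicted 315) confirm the lateral axle position to about 1 mm. The valve is at about −13°, so roughly 12 mm more to push. I'll go most of that way slowly.

```bash
python3 -m creep '[[[0.01,0.015,0.01],[0,0,0]],[[0.01,0.015,0.01],[0,0,0]],[[0,0.015,0],[0,0,0]],[[0,0.015,0],[0,0,0]],[[0,0.015,0],[0,0,0]],[[0,0.01,0],[0,0,0]],[[0,0.01,0],[0,0,0]],[[0,0,0],[0,0,0]]]'; python3 m.py pics/c12
```

```text
time: 14.4
tcp_pos: [631.7, -48.4, 203.7]
tcp_rot: [[-0.753, -0.18, 0.633], [-0.138, 0.984, 0.115], [-0.643, -0.001, -0.766]]
contact_force: [-0.1, -3.2, 0.7]
width: -0.1
t 14.45 tips(U,L,D) [40.9 10.4 -2.5] F [ 0.7 -2.1  2.5] width 0.3 j [ -16.  -21.  106.   19.   59. -121.]
 shift [ 0.002 -0.054 -0.005] turn [-0.  0.  0.] world [ 1. -5.  0.]
-176.0 -143.5 mean -160.3
-114.00000000000001 -114.00000000000001 mean -114.0
-41.0 -30.5 mean -36.0
34.5 44.5 mean 39.4
153.5 155.0 mean 154.2
valve px [319.31780211 139.48181888]
valve px [305.76579348 140.18730528]
valve px [292.2423898  141.97401746]
valve px [278.8611034  144.82765427]
```

View pics/c12.png

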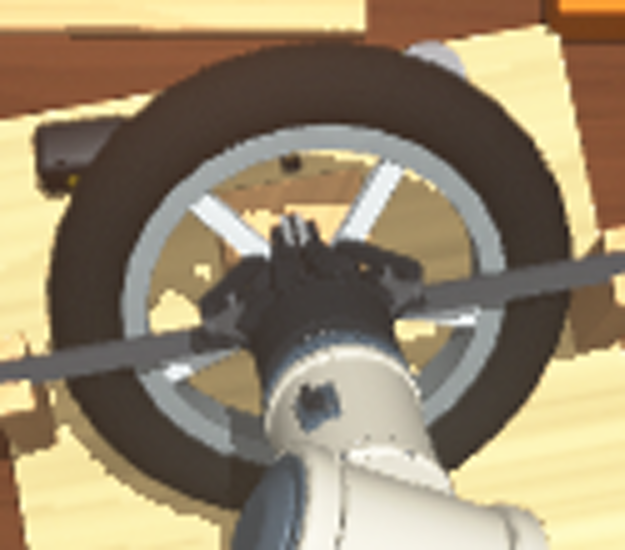

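The spokes are at −36.0° and +39.4°, so the valve is about +1.7°, or roughly 3 mm off top, well within tolerance. Backing off and withdrawing.

```bash
python3 -m creep '[[[0,-0.03,0],[0,0,0]],[[0,-0.05,0],[0,0,0]],[[0,-0.03,-0.1],[0,0,0]],[[0,0,-0.2],[0,0,0]],[[0,0,-0.3],[0,0,0]],[[0.1,0,-0.3],[0,0,0]],[[0.1,0,-0.4],[0,0,0]],[[0.2,0,-0.4],[0,0,0]],[[0.2,0,-0.4],[0,0,0]],[[0,0,0],[0,0,0]],[[0,0,0],[0,0,0]]]'; python3 m.py pics/c13
python3 -c "
from h import *
for q in ((291,163),):
  for d in(-14,-10):
    p=onplane('top',(q[0]/5+239.6,q[1]/5+125.6),ax+n*d,n)-ax;print(p@up,p@left,np.degrees(np.arctan2(p@left,p@up)))"
```

```text
time: 15.82
tcp_pos: [447.5, -92.4, 330.4]
tcp_rot: [[-0.756, -0.183, 0.628], [-0.14, 0.983, 0.117], [-0.639, 0.001, -0.769]]
contact_force: [0.6, 0.3, -1.2]
width: 0.2
t 15.875 tips(U,L,D) [-22.5   0.5 216. ] F [ 1.4 -0.   0.8] width -0.2 j [ -36.  -46.  109.   28.   88. -130.]
 shift [-0.642  0.038  2.177] turn [ 0.002 -0.003  0.002] world [ 185.   38. -126.]
-180.0 -175.0 mean -177.7
-114.00000000000001 -114.00000000000001 mean -114.0
-41.0 -30.5 mean -36.0
34.5 44.5 mean 39.4
114.5 115.0 mean 114.8
175.0 179.5 mean 177.4
valve px [319.31780211 139.48181888]
valve px [305.76579348 140.18730528]
valve px [292.2423898  141.97401746]
valve px [278.8611034  144.82765427]
76.01767110702586 2.314922144819831 1.7442561695948309
78.02815061178288 2.5937997831989 1.9039164091762393
```

View pics/c13.png

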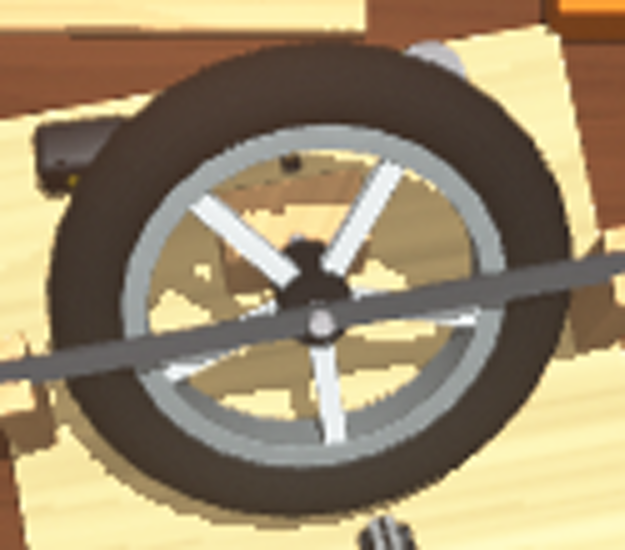

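The valve cap shows at (291,163), about +1.8°. The bottom spoke sits at about 180°. The wheel hasn't moved since I withdrew, and the arm is clear. Handing in.

```bash
python3 -c "
from station import *
s=sense();print(s['time'],s['contact_force'],s['joint_vel'].round(2));sign_off()"
```

```text
15.875 [ 1.41750937 -0.04810157  0.80452022] [ 0.93  1.14  0.09  0.15 -0.19  0.01]
the job is handed in; nothing more can be done
```

The valve stem is at the top of the wheel and at rest, and I handed the job in at about 15.9 s. `sign_off` gives no verdict.

**What I did:** With the fingers closed, I worked above the strap and pushed two spokes to the left one after the other. This turned the wheel about 150° from its starting position at lower right. I then backed off and withdrew the arm. Wrist force readings between moves stayed around 5 N or less.

**Last checks:**
- **Valve position:** the cap and the two upper spokes both put it about 1.8° left of straight up, roughly 3 mm against the 10 mm allowed. The bottom spoke suggests nearer 0°.
- **Wheel at rest:** the upper spoke angles were the same before and after I withdrew the arm.
- **Robot clear:** the fingertips were about 200 mm in front of the wheel. The force reading was 1–2 N, about what it shows in free air.
- **Disagreement:** the upper spokes measured 75° apart instead of 72°, which points to about 3 mm error in my axle height along the slope. It barely affects the sideways result.
- **Other objects:** the tool stayed well clear of them by plan. I did not re-measure their positions at the end.

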